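# Flip the slide carrier over against the stand's edge

### The job

The empty microscope-slide carrier lies pockets down in front of the low loading stand. Never grip it or lift it off its support: gently push it with the fingertips against the stand's front edge, tip it up on edge there and over onto the stand, so that it lies with its pockets up, then push it home against the blue back stop. Leave the small beaker, the timer and the red-capped bottle where they are.

Things in the scene. Friction and masses are not known exactly. Their poses are not given: they have to be found in the camera images.
- stand: Fixed low stand: pale aluminium deck 180 mm wide (y), 8 mm high, blue bar as back stop, no side walls. Origin on the worktop (z = 0) under the middle of its front edge; x points from there to the back stop, y along the edge, z up. Front edge: upright face at x = 0, z = 0 to 8 mm. Deck top z = 8 mm, x = 0 to 105 mm; face of the back stop at x = 105 mm, its top at z = 26 mm.
- carrier_center (a point): Centre of the loose grey slide carrier, a flat plate 85 (its x) by 127 (its y) by 15 mm thick (its z), 120 g, square edges. One face plain with two thin ribs, the other with four yellow-floored pockets. z points out of the plain face: up at the start (pockets down). At the start its x points roughly along the stand's x; it lies flat on the worktop 10 to 55 mm in front of the stand.
- carrier_edge_a (a point): Middle of the carrier's 127 mm long edge at its x = -42.5 mm, half-way up the 15 mm thickness; at the start the edge away from the stand, nearest the robot. The edge is not slippery: a fingertip that pushes it lightly (about 5 N) towards the stand can raise it by friction.
- carrier_edge_b (a point): Middle of the carrier's other 127 mm long edge, at its x = +42.5 mm; at the start the edge that faces the stand
- beaker_small: Loose bystander: small clear beaker, 71 mm wide, 71 mm high, beside the stand; origin at the centre of its underside
- timer: Loose bystander: white bench timer 54 x 66 x 22 mm, beside the stand; origin at the centre of its underside
- cal_bottle: Loose bystander: white bottle with red cap, 45 mm wide, 83 mm high, beside the stand; origin at the centre of its underside
Not all that is in view belongs to the job. Of the things that look like the part that bears carrier_center, the largest one is meant.

How it is judged:
By the outcome, as a careful person would: the job done as asked, in the order asked, and still so for the second after the job is handed in, with the robot touching nothing.
It also fails if it takes over 64 s, if anything falls off the work surface, if the arm or the gripper's body presses on something with over 40 N, if the wrist force passes 120 N, or if a joint passes its speed limit or range.

### The arm

A 6-joint arm with a two-finger parallel gripper is mounted at the origin on a cart in front of the work surface, level with it; the furniture and walls round the work are solid. World frame = base frame: x ahead of the robot, y to its left, z up, the work surface at z = 0. Lengths are in m, angles in rad, forces in N, time in s.
With the tool pointing down it reaches from about 0.35 to 0.775 m from the base axis. Payload 7.3 kg.
Tool frame: the origin (TCP) lies midway between the tips of the shut fingers; the grasp point (between the pads) lies 19 mm behind it; z points along the fingers, y is the direction in which the jaws open and shut (so a half turn about z gives the same grasp; the last joint's range is limited). The gripper opens to 92 mm and grips with 3 to 60 N. Pads are 19 mm wide; open, the fingers measure 130 mm over their backs; the gripper's body (75 mm by 190 mm) begins 47 mm behind the grasp point.
Start: joints at [-1.492, 0.342, 1.524, -0, 1.275, -0.146], TCP at [0.117, -0.512, 0.227] pointing down, gripper open.
Joint ranges: [-2.53, 2.53], [-0.77, 2.02], [0.04, 2.7], [-1, 4.14], [0.28, 2.66], [-3.11, 3.11]. Speed limits (rad/s): [2.57, 2.57, 3.14, 3.14, 3.14, 3.14].

### API

Orientations are given as [roll, pitch, yaw] about the fixed x, y, z axes, in that order (R = Rz(yaw) Ry(pitch) Rx(roll)).
In Python, from cell import robot gives the robot as it stands.
- The arm moves only by the shell command python3 -m crank 'ROWS' [FORCE]. ROWS is a JSON object of lists of equal length, an entry for each row: "claw": the opening, from 0 (shut) to 1 (fully open); "delta_pos": the shift along the tool's x, y, z in units of 25 mm (1.0 is 25 mm), a list of three; "roll": the turn about the tool's z in units of 6 degrees (1.0 is 6 degrees). In form: {"claw": [claw, ...], "delta_pos": [[dx, dy, dz], ...], "roll": [roll, ...]}. A call has exactly 8 rows; each row is the pose to reach, as a shift and turn from the pose commanded when the call began, along the tool's axes at that moment; what a row does not reach only later rows make up. A row lasts 1/12 s, in which the tool goes at most 41.7 mm and 7.16 degrees, less where a joint would pass 70% of its speed; a pose out of reach is approached as far as the arm can. A call with a gripper value outside its range is refused whole. The fingers move at their own pace and stop on an object; FORCE is the grip in N (left out, the last holds). Time passes only in rows, so rows that repeat a pose let the fingers close, or fill a call up. It gives the time, the measured TCP pose, the force and the opening at its end, in the units of the state.
- robot.observe(): the state, without advancing time (a new reading comes with each control period).
- robot.read_camera(name): name is "scene" or "top" or "wrist"; returns a dict with "color" (384x512x3 uint8, blue, green, red), "fx", "fy", "cx", "cy" (pixels), "rvec" (rotation vector, rad) and "tvec" (3), from world to camera coordinates, as OpenCV has them; the wrist camera has in their place "hand_eye" (4x4, takes a point from camera to tool coordinates, whose origin is the TCP and whose axes are the flange's). Camera axes: x right, y down, z forward; pixel columns grow to the right and rows downward; lengths in m; the calibration is good to about 2 mm. A picture is of the moment at which its call begins: read the wrist's pose just before it. There is no depth.
- robot.hand_in(): hands the job in, once; it reports no verdict.
The state is a dict: "time": time; "qpos": joint angles; "qvel": joint speeds; "joint_efforts": joint torques, N m; "tool_pos": TCP position; "tool_rot": TCP orientation; "contact_force": force on the tool from outside, world axes, zero at the start; "torque": the same for the moment, N m; "opening": finger opening in m.
Only numpy, scipy, OpenCV 4.12 (cv2) and the standard library are available. Lean on these libraries where they do the work, as an engineer would, in place of code of your own. Each camera call takes 0.05 s, during which the arm holds its last target.

## Working session

There is one attempt and no reset: what is moved stays moved. The work goes in short steps, Python scripts to look and compute and a shell command to move; the robot and the scene stay as the last step left them, time stands still between calls to the robot, and variables do not carry over. Pictures are saved under pics/ and viewed, and the job is handed in when it is done.

```bash
ls; mkdir -p pics; python3 - <<'E'
from cell import robot
import cv2,json
print(robot.observe())
for n in("scene","top"):
    c=robot.read_camera(n); cv2.imwrite(f"pics/{n}0.png",c["color"]); print(n,{k:v for k,v in c.items() if k!="color"})
E
```

```text
pics
{'time': 0.0, 'qpos': array([-1.49202477e+00,  3.42709744e-01,  1.52504661e+00, -1.73039853e-06,
        1.27540771e+00, -1.46001603e-01]), 'qvel': array([ 5.11326603e-04,  4.34921817e-04, -1.54459419e-04,  1.47177928e-03,
        4.81311634e-05,  1.28809547e-03]), 'joint_efforts': array([-3.35640041e-03, -4.31246674e+01, -2.44223464e+01,  7.15253293e-02,
        5.60526608e-02, -1.22711663e-04]), 'tool_pos': array([ 0.11700135, -0.51136117,  0.22604138]), 'tool_rot': array([-3.14003772e+00, -2.26976645e-04,  2.24773487e-01]), 'contact_force': array([ 0.25855871, -0.89895294, -0.62178796]), 'torque': array([0.028276  , 0.06522477, 0.00557066]), 'opening': 0.09179252996419816}
scene {'fx': 390.1394389782698, 'fy': 390.1394389782698, 'cx': 256.37067867490714, 'cy': 195.22052068444586, 'rvec': array([ 1.22473879, -2.10128811,  1.12412132]), 'tvec': array([0.30367573, 0.3110813 , 0.72257412])}
top {'fx': 387.3112504890375, 'fy': 387.3112504890375, 'cx': 261.3293347226214, 'cy': 185.808207260099, 'rvec': array([ 2.12822393, -2.15772398,  0.16582205]), 'tvec': array([0.01866992, 0.55792799, 0.87075046])}
```

View pics/scene0.png

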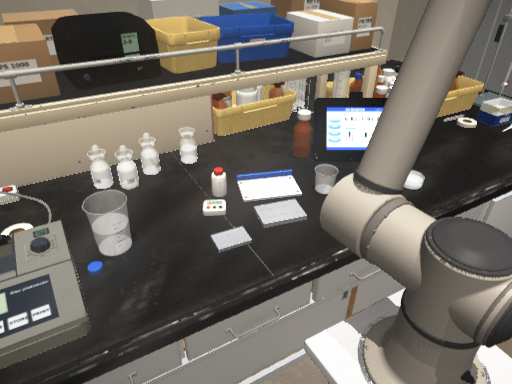

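View pics/top0.png

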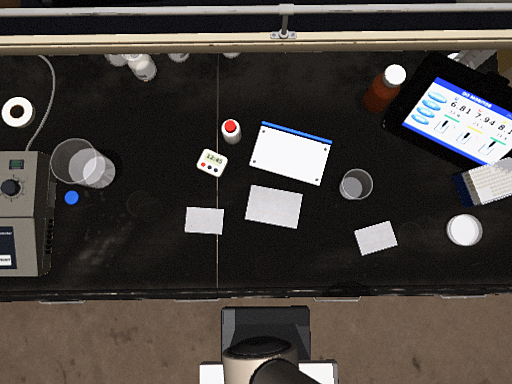

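Things that could be the carrier in the top view are the plates at (204,221), (274,207) and (376,238). (274,207) is the largest and lies in front of the stand (white deck, blue bar) at (290,155). I'll check it in a close crop.

```bash
cat > h.py <<'E'
import numpy as np,cv2
from cell import robot
def cam(n):
    return robot.read_camera(n)
def pix2w(c,uv,z):
    R=cv2.Rodrigues(np.array(c["rvec"]))[0];t=np.array(c["tvec"])
    d=R.T@np.array([(uv[0]-c["cx"])/c["fx"],(uv[1]-c["cy"])/c["fy"],1]);o=-R.T@t
    return o+d*(z-o[2])/d[2]
def w2pix(c,p):
    K=np.array([[c["fx"],0,c["cx"]],[0,c["fy"],c["cy"]],[0,0,1]])
    return cv2.projectPoints(np.float64(p).reshape(-1,1,3),np.array(c["rvec"]),np.array(c["tvec"]),K,None)[0].reshape(-1,2)
E
python3 - <<'E'
from h import *
c=cam("top");im=c["color"]
x0,y0=180,100
cv2.imwrite("pics/crop0.png",cv2.resize(im[100:260,180:400],None,fx=3.6,fy=3.6,interpolation=cv2.INTER_CUBIC))
g=cv2.cvtColor(im,cv2.COLOR_BGR2GRAY)
m=(g>100).astype(np.uint8)
n,l,s,_=cv2.connectedComponentsWithStats(m)
for nm,pt,z in(("carrier",(274,207),.015),("stand",(290,155),.008),("small",(204,221),.01),("small2",(376,238),.01)):
    k=l[pt[1],pt[0]]
    cs,_=cv2.findContours((l==k).astype(np.uint8),0,2)
    r=cv2.minAreaRect(np.vstack(cs)); b=cv2.boxPoints(r)
    P=np.array([pix2w(c,q,z) for q in b])
    print(nm,b.round(1).tolist(),P[:,:2].round(4).tolist(),np.linalg.norm(P-np.roll(P,-1,0),axis=1).round(4),P.mean(0).round(4))
E
```

```text
carrier [[244.39999389648438, 219.0], [251.0, 183.89999389648438], [302.70001220703125, 193.60000610351562], [296.1000061035156, 228.60000610351562]] [[0.4825, 0.0525], [0.5675, 0.0359], [0.542, -0.0891], [0.4577, -0.0708]] [0.0866 0.1276 0.0863 0.1258] [ 0.5124 -0.0179  0.015 ]
stand [[248.1999969482422, 164.89999389648438], [260.1000061035156, 124.30000305175781], [330.70001220703125, 145.10000610351562], [318.79998779296875, 185.60000610351562]] [[0.6162, 0.0427], [0.7196, 0.0119], [0.6636, -0.1633], [0.5619, -0.1299]] [0.1079 0.1839 0.107  0.1809] [ 0.6403 -0.0597  0.008 ]
small [[181.6999969482422, 259.79998779296875], [187.6999969482422, 193.3000030517578], [224.8000030517578, 196.6999969482422], [218.8000030517578, 263.20001220703125]] [[0.3881, 0.2024], [0.547, 0.1905], [0.5375, 0.1], [0.379, 0.1142]] [0.1594 0.091  0.1591 0.0886] [0.4629 0.1518 0.01  ]
small2 [[353.5, 230.39999389648438], [389.70001220703125, 219.60000610351562], [397.20001220703125, 244.6999969482422], [361.1000061035156, 255.60000610351562]] [[0.4517, -0.209], [0.4765, -0.2975], [0.4163, -0.3117], [0.392, -0.224]] [0.0919 0.0618 0.091  0.0615] [ 0.4341 -0.2605  0.01  ]
```

View pics/crop0.png

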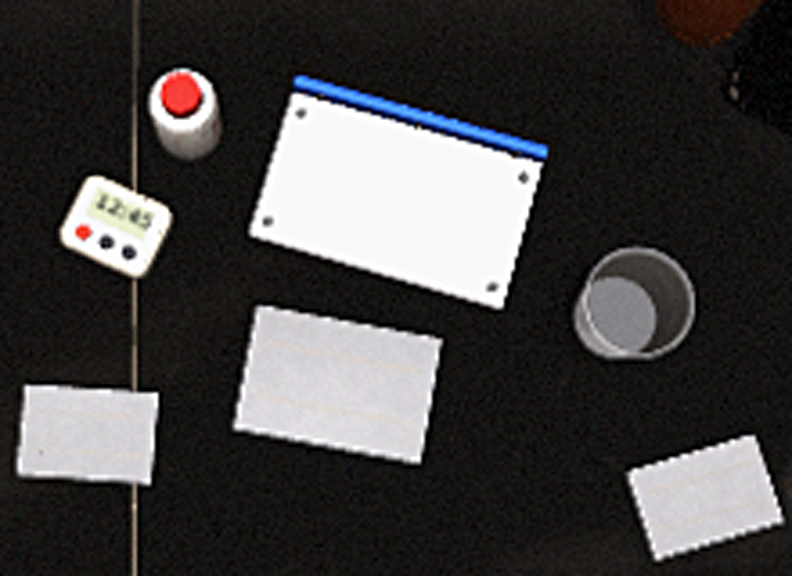

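The crop shows two thin ribs on the plain face, and the size of 86 x 127 mm fits, so (274,207) is the carrier. Next I work out the stand frame and the move to a point behind edge A.

```bash
cat >> h.py <<'E'
SO=np.array([.5897,-.0438]);SY=-0.3046
sx=np.array([np.cos(SY),np.sin(SY)]);sy=np.array([-np.sin(SY),np.cos(SY)])
def s2w(x,y,z): return np.r_[SO+x*sx+y*sy,z]
def w2s(p): d=np.array(p[:2])-SO; return np.r_[d@sx,d@sy,p[2]]
def Rm(r):
    from scipy.spatial.transform import Rotation as Q
    return Q.from_euler('xyz',r).as_matrix()
def st():
    o=robot.observe(); f=o["contact_force"]
    print("t %.2f s-pos mm %s yaw %.2f fs %s fz %.2f open %.1f"%(o["time"],(w2s(o["tool_pos"])*1e3).round(2),np.degrees(o["tool_rot"][2]),np.round([f[:2]@sx,f[:2]@sy],2),f[2],o["opening"]*1e3)); return o
def go(*targets):  # world targets -> units
    o=st()
    for t in targets: print((Rm(o["tool_rot"]).T@(np.array(t)-o["tool_pos"])/.025).round(3))
E
python3 - <<'E'
from h import *
print(s2w(-.155,0,.12))
go([.33,-.36,.2],s2w(-.155,0,.12),s2w(-.155,0,.02))
E
```

```text
[0.44183512 0.0026863  0.12      ]
t 0.15 s-pos mm [-310.67 -587.93  226.21] yaw 12.88 fs [-0.1  -0.83] fz -0.96 open 91.8
[ 9.656 -4.007  1.054]
[ 17.25  -17.149   4.27 ]
[ 17.25  -17.144   8.27 ]
```

```bash
python3 -m crank '{"claw":[0.65,0.65,0.65,0.65,0.65,0.65,0.65,0.65],"delta_pos":[[1.6,-0.7,0.2],[3.2,-1.4,0.4],[4.8,-2.1,0.6],[6.4,-2.8,0.8],[8,-3.5,1],[9.3,-4.3,1],[10.4,-5.5,1.2],[11.5,-6.7,1.5]],"roll":[1,2,3,4,5.06,5.06,5.06,5.06]}'; python3 - <<'E'
from h import *
go(s2w(-.155,0,.1),s2w(-.155,0,.02))
E
```

```text
time: 0.82
tool_pos: [0.3562, -0.2921, 0.191]
tool_rot: [3.141, -0.001, -0.305]
contact_force: [1.4, 0.3, -0.8]
opening: 0.0594
t 0.82 s-pos mm [-148.32 -306.92  190.97] yaw -17.49 fs [1.26 0.7 ] fz -0.77 open 59.4
[ -0.278 -12.279   3.632]
[ -0.282 -12.28    6.832]
```

```bash
python3 -m crank '{"claw":[0.65,0.65,0.65,0.65,0.65,0.65,0.65,0.65],"delta_pos":[[-0.1,-1.6,0.4],[-0.2,-3.2,0.8],[-0.28,-4.8,1.2],[-0.28,-6.4,1.6],[-0.28,-8,2.0],[-0.28,-9.6,2.6],[-0.28,-11.2,3.2],[-0.28,-12.28,4.0]],"roll":[0,0,0,0,0,0,0,0]}'; python3 - <<'E'
from h import *
go(s2w(-.155,0,.005))
E
```

```text
time: 1.48
tool_pos: [0.4413, 0.0041, 0.0911]
tool_rot: [-3.141, -0.002, -0.304]
contact_force: [0.2, 0.3, 0.0]
opening: 0.0596
t 1.48 s-pos mm [-155.95    1.22   91.09] yaw -17.42 fs [0.06 0.38] fz 0.01 open 59.6
[0.029 0.051 3.444]
```

```bash
python3 -m crank '{"claw":[0.65,0.65,0.65,0.65,0.65,0.65,0.65,0.65],"delta_pos":[[0,0.05,1],[0,0.05,2],[0,0.05,2.8],[0,0.05,3.2],[0,0.05,3.36],[0,0.05,3.4],[0,0.05,3.42],[0,0.05,3.42]],"roll":[0,0,0,0,0,0,0,0]}'; python3 - <<'E'
from h import *
st()
c=cam("scene");cv2.imwrite("pics/s1.png",cv2.resize(c["color"][140:290,160:360],None,fx=4,fy=4,interpolation=cv2.INTER_CUBIC))
c=cam("top");cv2.imwrite("pics/t1.png",cv2.resize(c["color"][100:260,180:400],None,fx=3.6,fy=3.6,interpolation=cv2.INTER_CUBIC))
E
```

```text
time: 2.15
tool_pos: [0.4404, 0.0002, 0.0061]
tool_rot: [-3.141, -0.001, -0.305]
contact_force: [-0.1, -0.3, 0.9]
opening: 0.0599
t 2.15 s-pos mm [-155.58   -2.84    6.06] yaw -17.49 fs [ 0.03 -0.28] fz 0.92 open 59.9
```

View pics/s1.png

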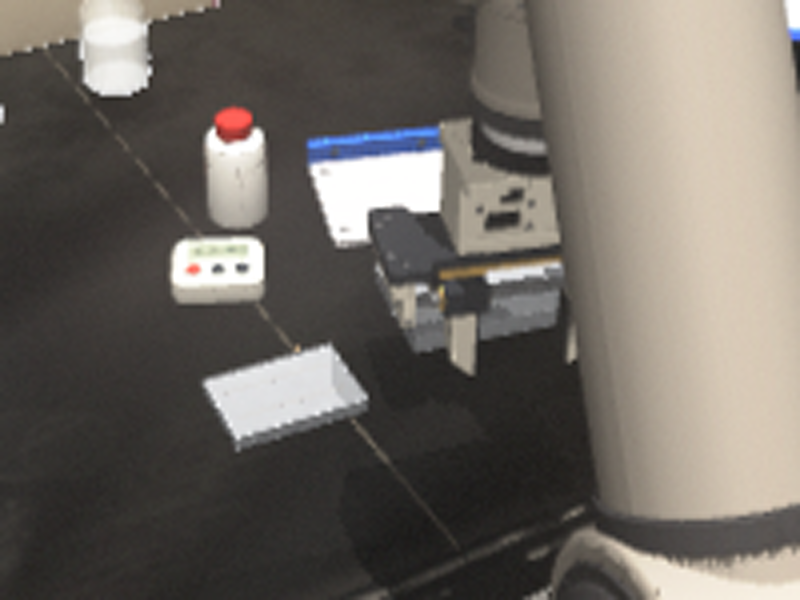

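View pics/t1.png

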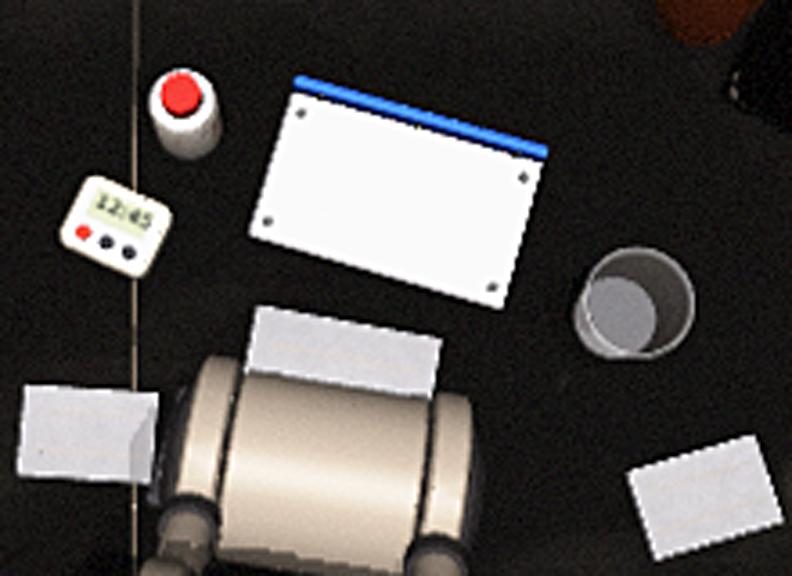

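```bash
python3 -m crank '{"claw":[0.65,0.65,0.65,0.65,0.65,0.65,0.65,0.65],"delta_pos":[[0.3,-0.05,0.04],[0.6,-0.1,0.06],[0.85,-0.1,0.06],[1.1,-0.1,0.06],[1.35,-0.1,0.06],[1.6,-0.1,0.06],[1.8,-0.1,0.06],[1.9,-0.1,0.06]],"roll":[0,0,0,0,0,0,0,0]}'; python3 - <<'E'
from h import *
st()
c=cam("top");cv2.imwrite("pics/t2.png",cv2.resize(c["color"][120:220,210:350],None,fx=5.5,fy=5.5,interpolation=cv2.INTER_CUBIC))
E
```

```text
time: 2.92
tool_pos: [0.4868, -0.0119, 0.0039]
tool_rot: [3.142, -0.001, -0.305]
contact_force: [-2.3, 1.4, 1.1]
opening: 0.0593
t 2.92 s-pos mm [-107.71   -0.43    3.87] yaw -17.49 fs [-2.58  0.66] fz 1.13 open 59.3
```

View pics/t2.png

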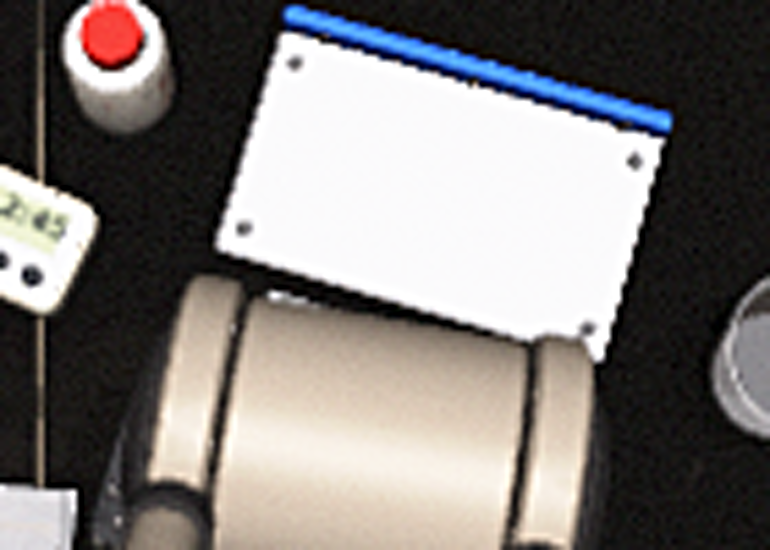

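The top view shows a gap to the stand still. The carrier's left far corner shows at crop (290,298), with the stand's front edge above it at (250,255). I'll keep pushing gently and watch the force.

```bash
python3 -m crank '{"claw":[0.65,0.65,0.65,0.65,0.65,0.65,0.65,0.65],"delta_pos":[[0.1,0,0],[0.2,0,0],[0.3,0,0],[0.38,0,0],[0.42,0,0],[0.44,0,0],[0.44,0,0],[0.44,0,0]],"roll":[0,0,0,0,0,0,0,0]}'; python3 -c "
from h import *
st()"
```

```text
time: 3.63
tool_pos: [0.4964, -0.0149, 0.0039]
tool_rot: [3.141, -0.0, -0.305]
contact_force: [0.2, -0.3, -0.0]
opening: 0.0597
t 3.63 s-pos mm [-97.67  -0.37   3.93] yaw -17.48 fs [ 0.28 -0.23] fz -0.01 open 59.7
```

```bash
python3 -m crank '{"claw":[0.65,0.65,0.65,0.65,0.65,0.65,0.65,0.65],"delta_pos":[[0.02,0,0],[0.04,0,0],[0.06,0,0],[0.08,0,0],[0.1,0,0],[0.12,0,0],[0.12,0,0],[0.12,0,0]],"roll":[0,0,0,0,0,0,0,0]}'; python3 -c "
from h import *
st()"
```

```text
time: 4.3
tool_pos: [0.4991, -0.0157, 0.0039]
tool_rot: [3.141, 0.0, -0.305]
contact_force: [-1.9, 1.2, 1.8]
opening: 0.0599
t 4.30 s-pos mm [-94.88  -0.37   3.91] yaw -17.48 fs [-2.21  0.53] fz 1.81 open 59.9
```

```bash
python3 -m crank '{"claw":[0.65,0.65,0.65,0.65,0.65,0.65,0.65,0.65],"delta_pos":[[0.02,0,0],[0.04,0,0],[0.05,0,0],[0.06,0,0],[0.06,0,0],[0.06,0,0],[0.06,0,0],[0.06,0,0]],"roll":[0,0,0,0,0,0,0,0]}'; python3 - <<'E'
from h import *
st()
c=cam("top");cv2.imwrite("pics/t3.png",cv2.resize(c["color"][120:220,210:350],None,fx=5.5,fy=5.5,interpolation=cv2.INTER_CUBIC))
E
```

```text
time: 4.97
tool_pos: [0.4991, -0.0157, 0.0038]
tool_rot: [3.141, 0.003, -0.305]
contact_force: [-7.2, 2.4, 6.0]
opening: 0.0595
t 4.97 s-pos mm [-94.85  -0.39   3.83] yaw -17.48 fs [-7.6   0.18] fz 6.03 open 59.5
```

View pics/t3.png

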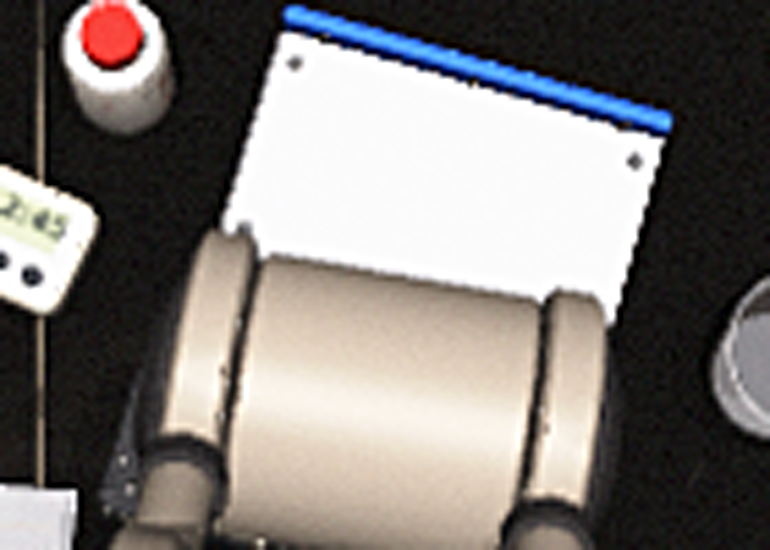

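Contact is made: the TCP is at x = -94.9 mm, so edge A is at about -85 mm and B touches the stand. Stiffness is about 3.6 N/mm. Next I tabulate the lifting arc.

```bash
cat > arc.py <<'E'
import numpy as np
def d(th,s,h=4.,s0=2.):
    t=np.radians(th)
    f=lambda t:np.array([-(8*np.tan(t) if t<1.008 else 15*np.sin(t))-85*np.cos(t)+h*np.sin(t),85*np.sin(t)+h*np.cos(t)])
    v=f(t)-f(0)+s*np.array([np.cos(t),-np.sin(t)])-[s0,0]
    return np.array([v[0],0,-v[1]])/25
if __name__=="__main__":
    for th in range(0,100,4): print(th,d(th,2).round(3)[[0,2]])
E
python3 arc.py
```

```text
0 [ 0. -0.]
4 [-0.003 -0.231]
8 [ 0.01 -0.46]
12 [ 0.038 -0.687]
16 [ 0.081 -0.909]
20 [ 0.138 -1.126]
24 [ 0.21  -1.337]
28 [ 0.294 -1.54 ]
32 [ 0.389 -1.735]
36 [ 0.496 -1.921]
40 [ 0.611 -2.097]
44 [ 0.734 -2.261]
48 [ 0.862 -2.414]
52 [ 0.993 -2.555]
56 [ 1.122 -2.682]
60 [ 1.279 -2.795]
64 [ 1.469 -2.894]
68 [ 1.668 -2.978]
72 [ 1.876 -3.047]
76 [ 2.09 -3.1 ]
80 [ 2.31  -3.137]
84 [ 2.535 -3.159]
88 [ 2.764 -3.164]
92 [ 2.996 -3.152]
96 [ 3.229 -3.125]
```

```bash
python3 -m crank '{"claw":[0.65,0.65,0.65,0.65,0.65,0.65,0.65,0.65],"delta_pos":[[0,0,-0.06],[0,0,-0.12],[0,0,-0.18],[0,0,-0.23],[0,0,-0.29],[0.005,0,-0.35],[0.01,0,-0.4],[0.01,0,-0.46]],"roll":[0,0,0,0,0,0,0,0]}'; python3 - <<'E'
from h import *
st()
c=cam("scene");cv2.imwrite("pics/s4.png",cv2.resize(c["color"][160:240,230:330],None,fx=7,fy=7,interpolation=cv2.INTER_CUBIC))
E
```

```text
time: 5.68
tool_pos: [0.4998, -0.016, 0.015]
tool_rot: [3.141, 0.003, -0.305]
contact_force: [-4.5, 2.1, 0.5]
opening: 0.0598
t 5.68 s-pos mm [-94.11  -0.42  15.03] yaw -17.48 fs [-4.93  0.63] fz 0.54 open 59.8
```

View pics/s4.png

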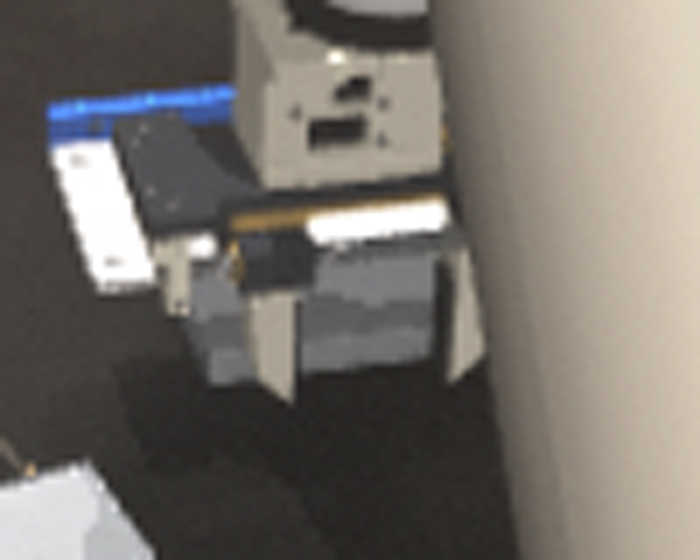

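```bash
cat > ov.py <<'E'
from h import *
import sys
def corners(th):
    t=np.radians(th); px=8*np.tan(t) if t<1.008 else 15*np.sin(t)
    P=[]
    for x,z in((-85,0),(-85,15),(0,15),(0,0)):
        P.append((-px+x*np.cos(t)+z*np.sin(t), -x*np.sin(t)+z*np.cos(t)))
    return P
def draw(name,ths,out,crop,f,cn="scene",y0=0):
    c=cam(cn);a,b,e,g=crop
    im=cv2.resize(c["color"][a:b,e:g],None,fx=f,fy=f,interpolation=cv2.INTER_CUBIC)
    for th,col in zip(ths,[(0,0,255),(0,255,0),(255,0,255)]):
        for y in(63.5,-63.5):
            W=[s2w(x/1e3,(y+y0)/1e3,z/1e3) for x,z in corners(th)]
            q=((w2pix(c,W)-[e,a]+.5)*f).astype(np.int32)
            cv2.polylines(im,[q],True,col,1)
    cv2.imwrite(out,im)
E
python3 - <<'E'
from ov import *
draw("",[0,8],"pics/s5.png",(160,240,230,330),7)
E
```

```text
(no output)
```

View pics/s5.png

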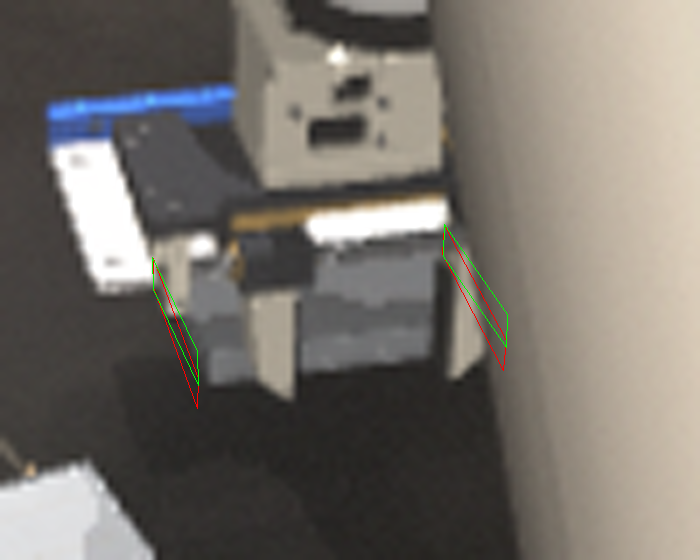

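The overlay for 8° (green) matches the carrier's lower edge at (210,382), so it is tipping without slip. I continue along the arc.

```bash
python3 -m crank '{"claw":[0.65,0.65,0.65,0.65,0.65,0.65,0.65,0.65],"delta_pos":[[0.01,0,-0.09],[0.025,0,-0.175],[0.04,0,-0.26],[0.06,0,-0.34],[0.075,0,-0.43],[0.095,0,-0.51],[0.12,0,-0.59],[0.14,0,-0.67]],"roll":[0,0,0,0,0,0,0,0]}'; python3 -c "
from h import *
st()"
```

```text
time: 6.45
tool_pos: [0.5033, -0.0171, 0.0321]
tool_rot: [3.141, 0.002, -0.305]
contact_force: [-6.0, 1.9, 1.1]
opening: 0.0597
t 6.45 s-pos mm [-90.46  -0.4   32.13] yaw -17.48 fs [-6.3   0.05] fz 1.14 open 59.7
```

```bash
python3 -m crank '{"claw":[0.65,0.65,0.65,0.65,0.65,0.65,0.65,0.65],"delta_pos":[[0.035,0,-0.105],[0.07,0,-0.21],[0.11,0,-0.31],[0.155,0,-0.415],[0.2,0,-0.51],[0.25,0,-0.61],[0.3,0,-0.7],[0.355,0,-0.795]],"roll":[0,0,0,0,0,0,0,0]}'; python3 -c "
from h import *
st()"
```

```text
time: 7.12
tool_pos: [0.5123, -0.0199, 0.0524]
tool_rot: [3.141, 0.001, -0.305]
contact_force: [-5.9, 1.3, 2.1]
opening: 0.0601
t 7.12 s-pos mm [-81.03  -0.39  52.36] yaw -17.48 fs [-6.05 -0.54] fz 2.09 open 60.1
```

```bash
python3 -m crank '{"claw":[0.65,0.65,0.65,0.65,0.65,0.65,0.65,0.65],"delta_pos":[[0.05,0,-0.085],[0.11,0,-0.17],[0.17,0,-0.25],[0.235,0,-0.33],[0.3,0,-0.41],[0.365,0,-0.48],[0.43,0,-0.55],[0.495,0,-0.62]],"roll":[0,0,0,0,0,0,0,0]}'; python3 - <<'E'
from ov import *
st()
draw("",[52],"pics/s6.png",(140,240,230,330),6)
E
```

```text
time: 7.78
tool_pos: [0.5246, -0.0237, 0.0682]
tool_rot: [3.142, -0.0, -0.305]
contact_force: [-4.9, 1.5, 4.5]
opening: 0.0596
t 7.78 s-pos mm [-68.11  -0.37  68.24] yaw -17.48 fs [-5.11 -0.07] fz 4.49 open 59.6
```

View pics/s6.png

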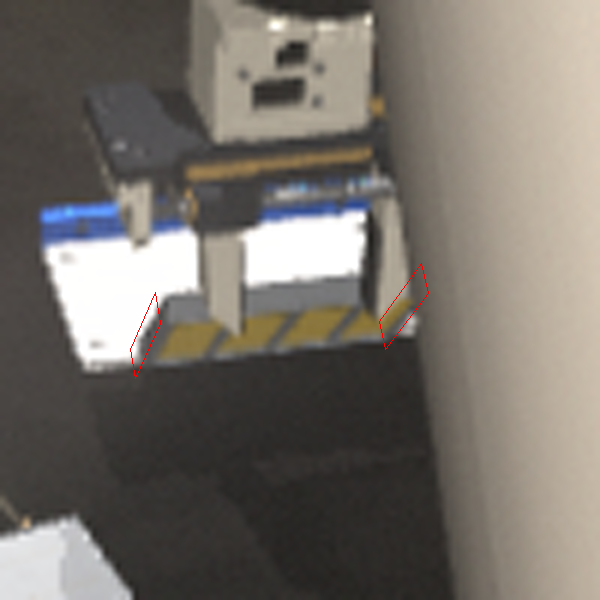

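Pockets (yellow) are visible at (150–400, 330) and the tilt is about 52°, close to the prediction. Continuing.

```bash
python3 -m crank '{"claw":[0.65,0.65,0.65,0.65,0.65,0.65,0.65,0.65],"delta_pos":[[0.065,0,-0.065],[0.135,0,-0.13],[0.21,0,-0.185],[0.29,0,-0.24],[0.38,0,-0.29],[0.475,0,-0.34],[0.575,0,-0.385],[0.675,0,-0.423]],"roll":[0,0,0,0,0,0,0,0]}'; python3 -c "
from h import *
st()"
```

```text
time: 8.5
tool_pos: [0.5402, -0.0286, 0.0798]
tool_rot: [3.141, 0.001, -0.305]
contact_force: [-12.5, 3.9, 20.2]
opening: 0.0597
t 8.50 s-pos mm [-51.79  -0.32  79.82] yaw -17.47 fs [-13.08  -0.05] fz 20.17 open 59.7
```

The squeeze went up, so I relieve it before going on.

```bash
python3 -m crank '{"claw":[0.65,0.65,0.65,0.65,0.65,0.65,0.65,0.65],"delta_pos":[[0,0,-0.03],[0,0,-0.06],[0,0,-0.08],[0,0,-0.1],[0,0,-0.1],[0,0,-0.1],[0,0,-0.1],[0,0,-0.1]],"roll":[0,0,0,0,0,0,0,0]}'; python3 - <<'E'
from ov import *
st()
draw("",[68],"pics/s7.png",(140,240,230,330),6,y0=-4)
c=cam("wrist");cv2.imwrite("pics/w7.png",c["color"])
E
```

```text
time: 9.17
tool_pos: [0.5416, -0.0291, 0.0816]
tool_rot: [-3.142, -0.002, -0.305]
contact_force: [-4.0, 1.0, 5.4]
opening: 0.0601
t 9.17 s-pos mm [-50.3   -0.37  81.61] yaw -17.48 fs [-4.09 -0.25] fz 5.40 open 60.1
```

View pics/s7.png

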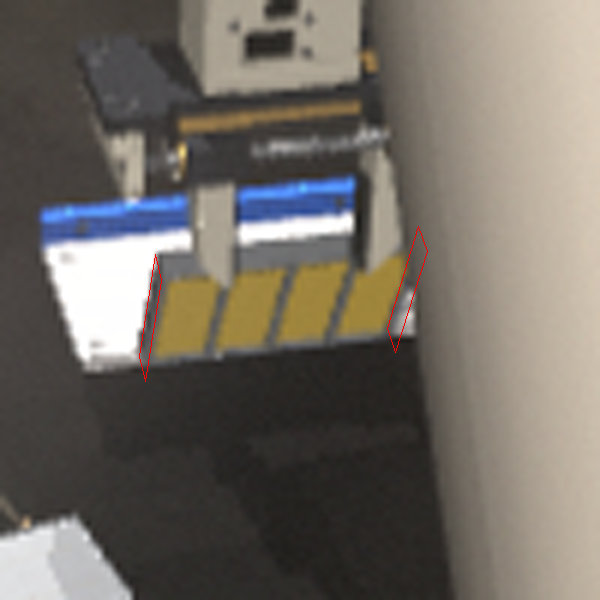

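View pics/w7.png

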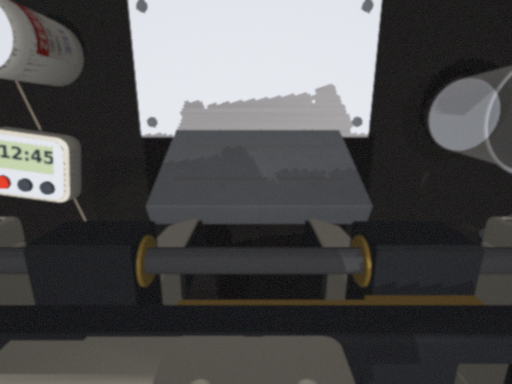

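The pose fits a pivot about the stand's top front edge at roughly 64°, without B slipping. I continue with that pivot, to about 80°.

```bash
python3 -m crank '{"claw":[0.65,0.65,0.65,0.65,0.65,0.65,0.65,0.65],"delta_pos":[[0.105,0,-0.055],[0.21,0,-0.105],[0.32,0,-0.15],[0.43,0,-0.195],[0.54,0,-0.235],[0.655,0,-0.275],[0.77,0,-0.305],[0.885,0,-0.33]],"roll":[0,0,0,0,0,0,0,0]}'; python3 - <<'E'
from ov import *
st()
c=cam("scene");cv2.imwrite("pics/s8.png",cv2.resize(c["color"][140:240,230:330],None,fx=6,fy=6,interpolation=cv2.INTER_CUBIC))
E
```

```text
time: 9.93
tool_pos: [0.5638, -0.0361, 0.0907]
tool_rot: [-3.141, -0.005, -0.305]
contact_force: [-1.6, -0.4, 8.6]
opening: 0.0597
t 9.93 s-pos mm [-27.01  -0.37  90.66] yaw -17.48 fs [-1.46 -0.84] fz 8.58 open 59.7
```

View pics/s8.png

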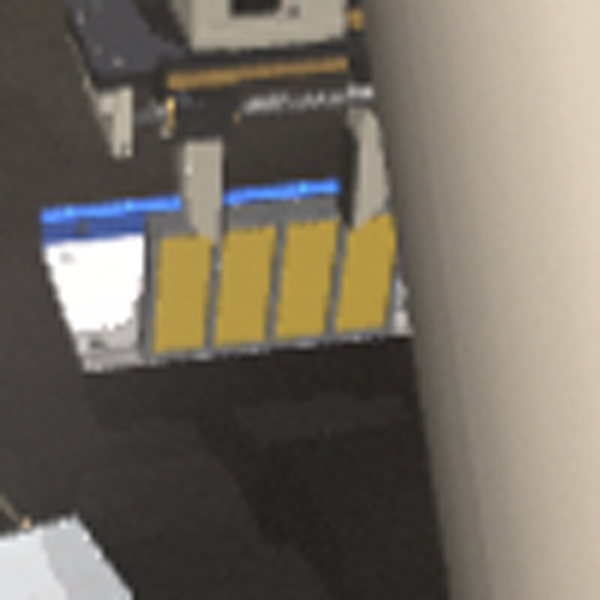

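Carrier is nearly upright with its B end on the stand's edge (bottom line at y≈355). I carry it slowly past vertical.

```bash
python3 -m crank '{"claw":[0.65,0.65,0.65,0.65,0.65,0.65,0.65,0.65],"delta_pos":[[0.13,0,-0.025],[0.27,0,-0.05],[0.4,0,-0.07],[0.54,0,-0.085],[0.66,0,-0.095],[0.79,0,-0.105],[0.91,0,-0.115],[1.03,0,-0.12]],"roll":[0,0,0,0,0,0,0,0]}'; python3 - <<'E'
from ov import *
st()
c=cam("scene");cv2.imwrite("pics/s9.png",cv2.resize(c["color"][140:240,230:330],None,fx=6,fy=6,interpolation=cv2.INTER_CUBIC))
E
```

```text
time: 10.65
tool_pos: [0.5891, -0.044, 0.0939]
tool_rot: [-3.141, -0.007, -0.305]
contact_force: [-0.9, -0.1, 6.0]
opening: 0.0597
t 10.65 s-pos mm [-0.53 -0.36 93.92] yaw -17.49 fs [-0.83 -0.32] fz 6.01 open 59.7
```

View pics/s9.png

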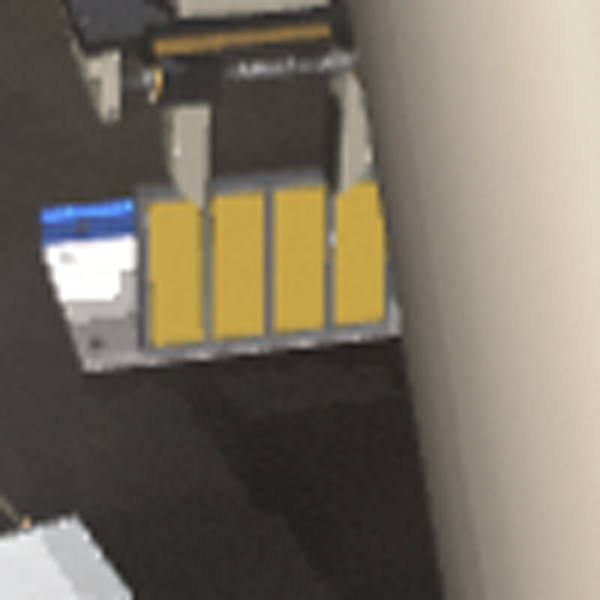

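```bash
python3 -m crank '{"claw":[0.65,0.65,0.65,0.65,0.65,0.65,0.65,0.65],"delta_pos":[[0.18,0,0.0],[0.37,0,0.0],[0.52,0,0.02],[0.66,0,0.04],[0.81,0,0.07],[0.96,0,0.105],[1.1,0,0.15],[1.24,0,0.2]],"roll":[0,0,0,0,0,0,0,0]}'; python3 - <<'E'
from ov import *
st()
c=cam("scene");cv2.imwrite("pics/s10.png",cv2.resize(c["color"][140:240,230:330],None,fx=6,fy=6,interpolation=cv2.INTER_CUBIC))
E
```

```text
time: 11.37
tool_pos: [0.6187, -0.0533, 0.0885]
tool_rot: [-3.141, -0.007, -0.305]
contact_force: [2.8, -1.1, 5.5]
opening: 0.0599
t 11.37 s-pos mm [30.57 -0.4  88.49] yaw -17.49 fs [ 3.03 -0.15] fz 5.49 open 59.9
```

View pics/s10.png

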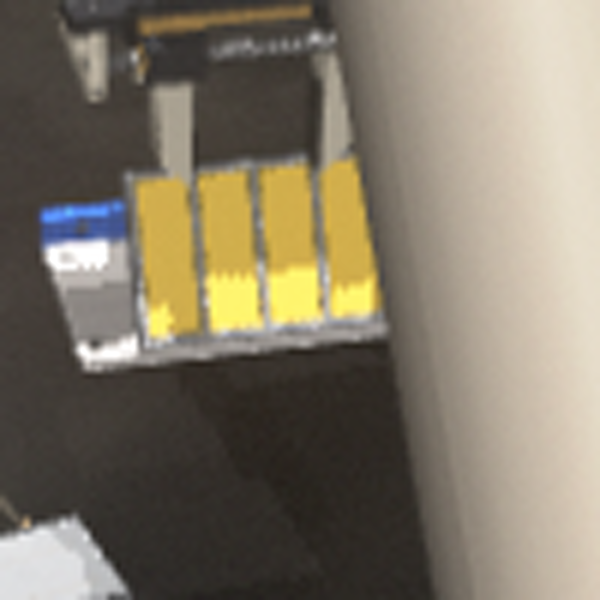

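Now at about 120° and still held lightly by friction. Lowering on slowly.

```bash
python3 -m crank '{"claw":[0.65,0.65,0.65,0.65,0.65,0.65,0.65,0.65],"delta_pos":[[0.1,0,0.05],[0.2,0,0.1],[0.3,0,0.15],[0.4,0,0.205],[0.5,0,0.265],[0.6,0,0.33],[0.7,0,0.395],[0.8,0,0.465]],"roll":[0,0,0,0,0,0,0,0]}'; python3 - <<'E'
from ov import *
st()
c=cam("scene");cv2.imwrite("pics/s11.png",cv2.resize(c["color"][140:240,230:330],None,fx=6,fy=6,interpolation=cv2.INTER_CUBIC))
E
```

```text
time: 12.08
tool_pos: [0.6378, -0.0594, 0.0768]
tool_rot: [-3.141, -0.007, -0.305]
contact_force: [0.9, 0.1, 0.3]
opening: 0.0596
t 12.08 s-pos mm [50.6  -0.43 76.78] yaw -17.50 fs [0.85 0.36] fz 0.25 open 59.6
```

View pics/s11.png

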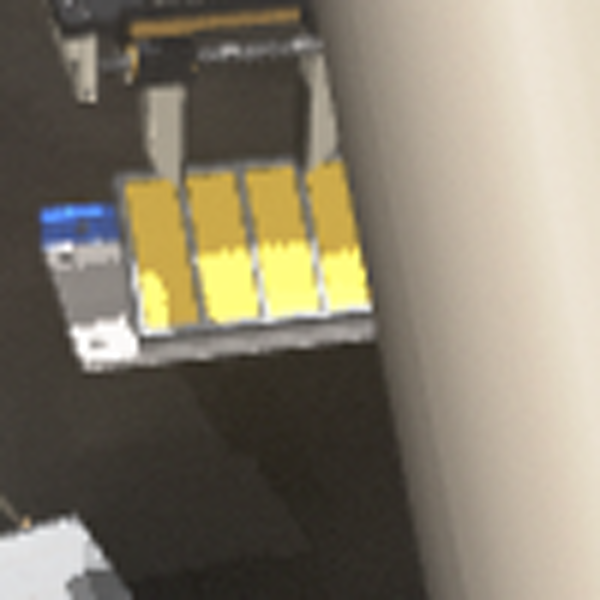

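```bash
python3 -m crank '{"claw":[0.65,0.65,0.65,0.65,0.65,0.65,0.65,0.65],"delta_pos":[[0,0,0],[0,0,0],[0,0,-0.2],[-0.5,0,-0.4],[-1,0,-0.8],[-2,0,-1.2],[-3,0,-1.2],[-4.5,0,-1.2]],"roll":[0,0,0,0,0,0,0,0]}'; python3 - <<'E'
from ov import *
st()
for n in("scene","top"):
    c=cam(n);k=(140,240,230,330) if n=="scene" else (110,210,220,360)
    cv2.imwrite(f"pics/{n}12.png",cv2.resize(c["color"][k[0]:k[1],k[2]:k[3]],None,fx=5.5,fy=5.5,interpolation=cv2.INTER_CUBIC))
E
```

```text
time: 12.8
tool_pos: [0.5285, -0.025, 0.1062]
tool_rot: [-3.141, -0.004, -0.306]
contact_force: [0.3, -0.1, 1.1]
opening: 0.0596
t 12.80 s-pos mm [-63.97  -0.46 106.2 ] yaw -17.51 fs [0.35 0.01] fz 1.06 open 59.6
```

View pics/scene12.png

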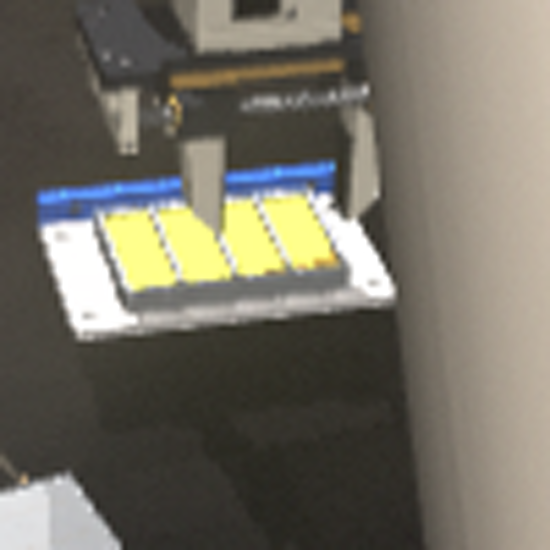

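View pics/top12.png

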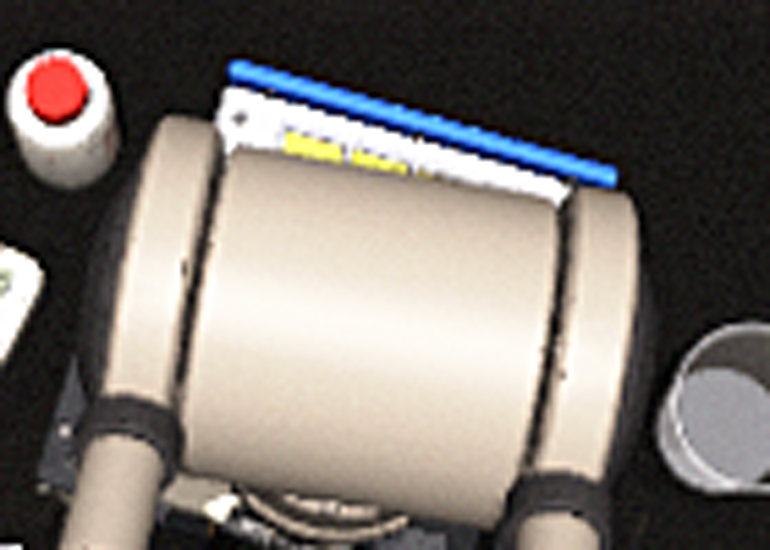

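It lies flat on the deck with the pockets up (scene crop (110–340, 210–300)). Edge B is slightly inside the front edge. I go down behind it and push it home.

```bash
python3 -m crank '{"claw":[0.65,0.65,0.65,0.65,0.65,0.65,0.65,0.65],"delta_pos":[[0.5,0,1],[1,0,2],[1.3,0,3],[1.3,0,3.4],[1.3,0,3.6],[1.3,0,3.7],[1.3,0,3.72],[1.3,0,3.72]],"roll":[0,0,0,0,0,0,0,0]}'; python3 -c "
from h import *
st()"
```

```text
time: 13.57
tool_pos: [0.559, -0.0344, 0.0133]
tool_rot: [-3.142, -0.002, -0.305]
contact_force: [0.0, 0.2, 0.2]
opening: 0.0595
t 13.57 s-pos mm [-32.05  -0.26  13.35] yaw -17.47 fs [-0.03  0.18] fz 0.22 open 59.5
```

```bash
python3 -m crank '{"claw":[0.65,0.65,0.65,0.65,0.65,0.65,0.65,0.65],"delta_pos":[[0.2,0,0],[0.45,0,0],[0.7,0,0],[0.95,0,0],[1.15,0,0],[1.35,0,0],[1.5,0,0],[1.5,0,0]],"roll":[0,0,0,0,0,0,0,0]}'; python3 -c "
from h import *
st()"
```

```text
time: 14.23
tool_pos: [0.5951, -0.046, 0.0121]
tool_rot: [3.142, -0.0, -0.305]
contact_force: [0.0, 0.3, 0.7]
opening: 0.0597
t 14.23 s-pos mm [ 5.84 -0.45 12.13] yaw -17.49 fs [-0.06  0.28] fz 0.70 open 59.7
```

```bash
python3 -m crank '{"claw":[0.65,0.65,0.65,0.65,0.65,0.65,0.65,0.65],"delta_pos":[[0.02,0,0],[0.04,0,0],[0.06,0,0],[0.08,0,0],[0.1,0,0],[0.12,0,0],[0.12,0,0],[0.12,0,0]],"roll":[0,0,0,0,0,0,0,0]}'; python3 -c "
from h import *
st()"
```

```text
time: 14.9
tool_pos: [0.5973, -0.0466, 0.0123]
tool_rot: [3.142, -0.0, -0.305]
contact_force: [-0.3, 0.1, 0.4]
opening: 0.0597
t 14.90 s-pos mm [ 8.13 -0.41 12.27] yaw -17.48 fs [-0.37  0.01] fz 0.39 open 59.7
```

```bash
python3 -m crank '{"claw":[0.65,0.65,0.65,0.65,0.65,0.65,0.65,0.65],"delta_pos":[[0.02,0,0],[0.04,0,0],[0.06,0,0],[0.08,0,0],[0.1,0,0],[0.12,0,0],[0.12,0,0],[0.12,0,0]],"roll":[0,0,0,0,0,0,0,0]}'; python3 -c "
from h import *
st()"
```

```text
time: 15.57
tool_pos: [0.5992, -0.0472, 0.0122]
tool_rot: [3.141, 0.002, -0.305]
contact_force: [-4.5, 1.2, 3.0]
opening: 0.0593
t 15.57 s-pos mm [10.13 -0.42 12.24] yaw -17.47 fs [-4.66 -0.22] fz 2.98 open 59.3
```

Firm contact at TCP x = 10.1 mm, so B is at about 20 mm and the back stop has been reached. A little more to seat it square, then I back off.

```bash
python3 -m crank '{"claw":[0.65,0.65,0.65,0.65,0.65,0.65,0.65,0.65],"delta_pos":[[0.03,0,0],[0.05,0,0],[0.05,0,0],[0.05,0,0],[0.05,0,0],[0.05,0,0],[0,0,0],[-0.3,0,0]],"roll":[0,0,0,0,0,0,0,0]}'; python3 -c "
from h import *
st()"
python3 -m crank '{"claw":[0.65,0.65,0.65,0.65,0.65,0.65,0.65,0.65],"delta_pos":[[-0.7,0,0],[-1.4,0,-0.5],[-2,0,-2],[-3,0,-3.5],[-4,0,-4.5],[-5,1.5,-5],[-6,3,-5.5],[-6,4.5,-6]],"roll":[0,0,0,0,0,0,0,0]}'
python3 -m crank '{"claw":[0.65,0.65,0.65,0.65,0.65,0.65,0.65,0.65],"delta_pos":[[0,1.5,0],[0,3,0],[0,4.5,0],[0,6,0],[0,7,0],[0,7,0],[0,7,0],[0,7,0]],"roll":[0,0,0,0,0,0,0,0]}'
python3 - <<'E'
from ov import *
st()
c=cam("top");im=c["color"]
q=w2pix(c,[s2w(x,y,.023) for x,y in((.02,.0635),(.105,.0635),(.105,-.0635),(.02,-.0635))])
big=cv2.resize(im[90:220,200:390],None,fx=4,fy=4,interpolation=cv2.INTER_CUBIC);raw=big.copy()
cv2.polylines(big,[((q-[200,90]+.5)*4).astype(np.int32)],True,(0,0,255),1)
cv2.imwrite("pics/tfin.png",big)
c=cam("scene");cv2.imwrite("pics/sfin.png",cv2.resize(c["color"][130:250,190:350],None,fx=5,fy=5,interpolation=cv2.INTER_CUBIC))
E
```

```text
time: 16.23
tool_pos: [0.5941, -0.0457, 0.0125]
tool_rot: [-3.142, -0.003, -0.305]
contact_force: [-0.8, 0.3, 0.1]
opening: 0.0595
t 16.23 s-pos mm [ 4.77 -0.46 12.5 ] yaw -17.49 fs [-0.88  0.01] fz 0.11 open 59.5
time: 16.9
tool_pos: [0.4156, -0.1002, 0.1606]
tool_rot: [-3.141, 0.001, -0.302]
contact_force: [1.7, -0.6, -0.2]
opening: 0.06
time: 17.57
tool_pos: [0.3662, -0.268, 0.1601]
tool_rot: [-3.141, -0.0, -0.306]
contact_force: [-0.3, -0.1, -0.4]
opening: 0.0598
t 17.57 s-pos mm [-145.93 -280.91  160.09] yaw -17.51 fs [-0.22 -0.18] fz -0.35 open 59.8
```

View pics/tfin.png

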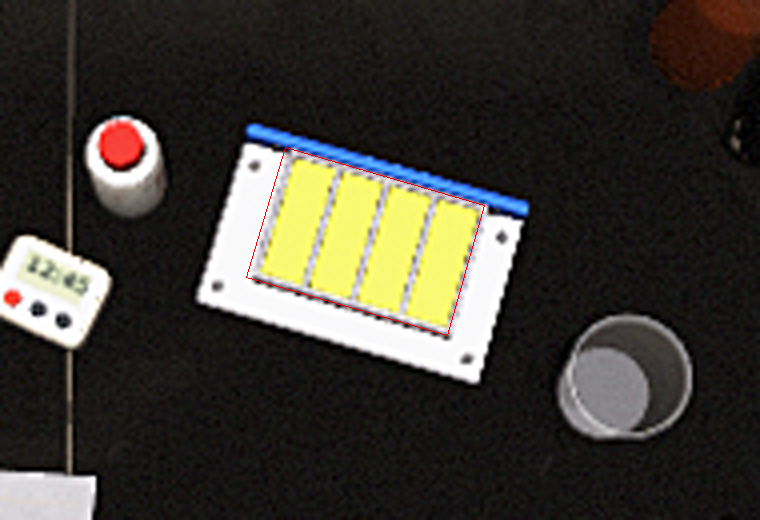

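View pics/sfin.png

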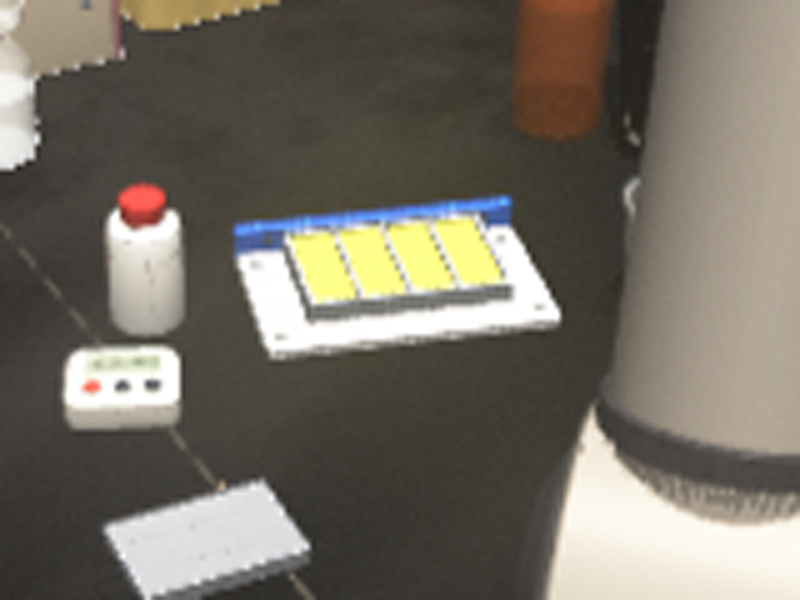

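The carrier is square against the blue stop, and its outline matches the expected home pose (red box). The bottle, timer and beaker are at their original pixels, and the robot is clear. Handing in.

```bash
python3 -c "
from h import *
print(robot.hand_in())"
```

```text
the job is handed in; nothing more can be done
None
```

I pushed the carrier with two open fingertips against the stand's front edge, tipped it up on edge and over onto the deck, and pushed it home. It now lies pockets up against the blue back stop, and I handed the job in at about 17.7 s of the 64 s allowed. It was never gripped.

- **Final pose:** the last pictures show the carrier flat and square against the back stop. Its outline agrees with the expected home position, and the fingertips met firm contact at the matching place (edge B about 20 mm in from the front edge).
- **Bystanders:** the red-capped bottle and the beaker are at their starting pixels; the timer looks unmoved, judged by eye.
- **Force peak:** midway up, at about 65° of tilt, the push reached about 24 N instead of the light 5 to 6 N before it. The carrier was pivoting on the stand's top edge rather than sliding on the worktop as I had modelled. I backed off and carried on with a light push.
- **Lowering not fully guided:** friction held the carrier under the fingertips only to about 130°. It then dropped the last part onto the deck by itself and came to rest where expected.

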